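Close up the gas-leak monitor and switch it on

TASK

The bench gas-leak monitor has fresh cells in it. Swing its battery door fully shut, push the winged stud on the door in against its spring and turn it a quarter turn clockwise so that it locks the door, and only then slide the small recessed power switch all the way up the slope to on. Leave the lab book, the dropper bottle, the evaporating dish and the glass beaker beside it where they are.

Things in the scene. Friction and masses are not known exactly. Their poses are not given: they have to be found in the camera images.
- monitor: Gas-leak monitor, a heavy desk-shaped instrument fixed on the worktop, 196 mm deep, 220 wide, 151 high at the back, 85 at the front: light grey face between black side cheeks. Origin: centre of its underside. Axes: x to its back, y to its left, z up. On the flat top behind the face a sensor cap (right) stands 23 mm high, a handle (left) 14 mm. Only its door, stud and switch move.
- face_centre (a point): Centre of the sloping face, at (-32.5, 0, 116) mm in the monitor's frame; fixed. FACE FRAME: x up the slope (24 degrees, rising to the back), y to the left, z square out of the face, up and to the front. The face is 156 mm long up the slope. A dark display, 46 x 76 mm, 3 mm proud, lies at (43, -55) mm.
- door_hinge (a point): Fixed point on the battery door's hinge axis, half way along the door's left edge: (0, 98.5, 2.5) mm in the face frame; axes as the face frame. The hinge axis runs along its x. Shut, the door lies to the right of it (-y); open, the right edge is lifted off the face.
- door_edge (a point): Point on the door's outer surface, 108 mm from the hinge axis, 4 mm in from the free (right) edge and 40 mm down the slope from the stud: room to press with a finger beside the wing. The door is a light grey plate 108 mm (up the slope) x 112 x 5; shut, its outer surface is 5 mm above the face. Axes: x up the slope, y from free edge to hinge, z out of the outer surface.
- battery_door (a joint): Angle of the battery door, rad: 0 shut flat on the face, grows as it opens; starts 0.6 to 1.1. Its hinge is stiff (0.07 N m): the door stays where it is left.
- stud_wing (a point): Centre of the winged head of the stud on the door, 90.5 mm from the hinge axis, half way up the door. The wing: steel bar 34 mm long, 11 wide, 16 high; door shut and stud out, it reaches from 13 to 29 mm above the face, over a dark collar 25 mm across. Axes, moving with it: x along the wing, y across its 11 mm, z out along the stud's axis. Open: wing points up the slope; locked: across it.
- stud_turn (a joint): Turn of the stud, rad: 0 open (starts 0 to 0.1), grows clockwise as seen looking at the face, stop at 1.58 = locked. With the door shut, its cross pin sits in a slot under the face and cannot turn until the stud is pushed in 5 mm or more. Takes about 0.05 N m.
- stud_push (a joint): How far the stud is pushed in along its axis, m: 0 out, 0.008 stop. Spring: 2 N at 0, 7 N at 0.008. Let go when locked, it comes back only to about 0.005, its pin caught behind the slot, and so holds the door. A grip of 30 N on the wing is enough to push and turn it.
- switch_ridge (a point): Middle of the top of the slide switch's thumb ridge: a grey ribbed bar, 25 mm across the slot and 8 thick along it, rising 6.5 mm from a thin black slide and ending 1 mm below the face. Axes as the face frame. Off, the ridge is half way along the slot: 34 mm of the slot lie clear below it, 34 above.
- slot_mouth (a point): Centre of the mouth of the switch's recess, level with the face: (-30, -55, 0) mm in the face frame; fixed, axes as the face frame. The recess is 76 mm long up the slope (x), 30 mm wide and 9 mm deep; the switch's slide, 30 mm long, 2 thick, lies on its floor under the ridge.
- power_switch (a joint): Position of the slide switch, m: 0 off (starts 0 to 0.002), 0.016 on, its stop; grows up the slope. Slides with about 2.5 N and stays where it is left.
- lab_book: Lab notebook, 210 x 150 x 12 mm, lying left of the monitor; origin at the centre of its underside. Not to be moved.
- dropper: Amber dropper bottle, 39 mm across, 110 mm high, left of the monitor; origin at the centre of its underside. Not to be moved.
- evaporating_dish: White porcelain dish, 87 mm across, 30 mm high, right of the monitor; origin at the centre of its underside. Not to be moved.
- beaker_glass: Small glass beaker, 51 mm across, 68 mm high, farther right; origin at the centre of its underside. Not to be moved.

How it is judged:
By the outcome, as a careful person would: the job done as asked, in the order asked, and still so for the second after the job is handed in, with the robot touching nothing.
It also fails if it takes over 58 s, if anything falls off the work surface, if the arm or the gripper's body presses on something with over 40 N, if the wrist force passes 120 N, or if a joint passes its speed limit or range.

ROBOT

A 6-joint arm with a two-finger parallel gripper is mounted at the origin on a cart in front of the work surface, level with it; the furniture and walls round the work are solid. World frame = base frame: x ahead of the robot, y to its left, z up, the work surface at z = 0. Lengths are in m, angles in rad, forces in N, time in s.
With the tool pointing down it reaches from about 0.3 to 0.775 m from the base axis. Payload 14.6 kg.
Tool frame: the origin (TCP) lies at the centre of the arm's flange, where the gripper is bolted on; the fingertips stand 199 mm ahead of it and the grasp point (between the pads) lies 180 mm ahead of it; z points along the fingers, y is the line along which they close (so a half turn about z gives the same grasp; the last joint's range is limited). The gripper opens to 94 mm and grips with 3 to 60 N. Pads are 16 mm wide; open, the fingers measure 119 mm over their backs; the gripper's body (75 mm by 177 mm) begins 78 mm behind the grasp point.
Start: joints at [-1.321, 0.3, 1.521, -0, 1.321, -0.067], TCP at [0.171, -0.523, 0.405] pointing down, gripper open.
Joint ranges: [-3.03, 3.03], [-0.79, 2.21], [0.23, 2.52], [-1.04, 4.18], [0, 3.07], [-2.55, 2.55]. Speed limits (rad/s): [2.22, 2.22, 2.57, 3.14, 3.14, 3.14].

INTERFACE

Orientations are given as [roll, pitch, yaw] about the fixed x, y, z axes, in that order (R = Rz(yaw) Ry(pitch) Rx(roll)).
In Python, from station import ctrl gives the robot as it stands. The module is installed in compiled form; this text tells all that it offers.
- The arm moves only by the tool servo_tool, never from a script. Its argument "motion" is a list of rows, each a list of 5 numbers: the closure, from 0 (fully open) to 1 (shut), then the shift along the world's x, y, z in cm, then the turn about the world's z in degrees. A call has 1 to 20 rows; each row is the pose to reach, as a shift and turn from the pose commanded when the call began; what a row does not reach only later rows make up. A row lasts 1/8 s, in which the tool goes at most 62.5 mm and 10.7 degrees, less where a joint would pass 70% of its speed; a pose out of reach is approached as far as the arm can. A call with a gripper value outside its range is refused whole. The fingers move at their own pace and stop on an object; "squeeze" is the grip in N (left out, the last holds). Time passes only in rows, so rows that repeat a pose let the fingers close. It gives the time, the measured TCP pose, the force, the opening and the grip force at its end, in the units of the state.
- ctrl.get_obs(): the state, without advancing time (a new reading comes with each control period).
- ctrl.camera(name): name is "scene" or "top"; returns a dict with "image" (400x640x3 uint8, red, green, blue), "fx", "fy", "cx", "cy" (pixels), "camera_from_world" (4x4, takes a point from world to camera coordinates). Camera axes: x right, y up, looking along -z (the intrinsics and any distortion apply to the point x, -y, -z); pixel columns grow to the right and rows downward; lengths in m; the calibration is good to about 2 mm. A picture is of the moment at which its call begins. There is no depth.
- ctrl.hand_in(): hands the job in; it is judged then, once.
The state is a dict: "time_s": time; "qpos": joint angles; "joint_vel": joint speeds; "tau": joint torques, N m; "ee_pos": TCP position; "eef_rot": TCP orientation; "force": force on the tool from outside, world axes, zero at the start; "moment": the same for the moment, N m; "grip_width": finger opening in m; "grip_force": force on a finger pad.
Only numpy, scipy, OpenCV 4.12 (cv2) and the standard library are available. Lean on these libraries where they do the work, as an engineer would, in place of code of your own. Each camera call takes 0.05 s, during which the arm holds its last target. There are 200 camera calls.

## Working session

There is one attempt and no reset: what is moved stays moved. The work goes in short steps, Python scripts to look and compute and a tool call to move; the robot and the scene stay as the last step left them, time stands still between calls to the robot, and variables do not carry over. Pictures are saved under pics/ and viewed, at most 10 in all, crops included, and the job is handed in when it is done.

Besides the shell and the picture viewer there is one more tool, called after ">>>" by a JSON object that holds its "method" and its "body". servo_tool: Moves the arm, as the interface text tells. Its arguments: {"type":"object","properties":{"motion":{"type":"array","items":{"type":"array","items":{"type":"number"}}},"squeeze":{"type":"number"}},"required":["motion"]}

```bash
mkdir -p pics
python3 - <<'E'
from station import ctrl
import cv2,numpy as np
for n in("scene","top"):
    c=ctrl.camera(n);cv2.imwrite(f"pics/{n}0.png",c["image"][:,:,::-1])
    T=c["camera_from_world"];print(n,c["fx"],c["fy"],c["cx"],c["cy"],[k for k in c],np.round(T,3).tolist(),(-T[:3,:3].T@T[:3,3]).round(3))
o=ctrl.get_obs();print(o)
E
```

```text
scene 436.2858431710919 436.2858431710919 317.0325189542914 199.55763093871172 ['image', 'fx', 'fy', 'cx', 'cy', 'camera_from_world'] [[-0.741, -0.671, -0.011, 0.307], [0.477, -0.538, 0.695, -0.372], [-0.472, 0.51, 0.719, -1.067], [0.0, 0.0, 0.0, 1.0]] [-0.098  0.549  1.029]
top 436.42952787519084 436.42952787519084 327.3406213908721 197.77885938981174 ['image', 'fx', 'fy', 'cx', 'cy', 'camera_from_world'] [[-0.023, -1.0, 0.013, -0.094], [0.985, -0.02, 0.17, -0.525], [-0.169, 0.017, 0.985, -1.493], [0.0, 0.0, 0.0, 1.0]] [ 0.263 -0.079  1.562]
{'time_s': 0.1, 'qpos': array([-1.32063220e+00,  3.00433756e-01,  1.52147703e+00, -4.52732640e-06,
        1.32070038e+00, -6.66044191e-02]), 'joint_vel': array([ 3.91265686e-04, -1.56037699e-03, -3.04477719e-03, -1.40522225e-03,
       -5.01982334e-05,  5.21897350e-04]), 'tau': array([ 1.48044295e-03, -5.32641792e+01, -3.53283906e+01,  7.08934455e-02,
        2.34650873e-02, -7.83765245e-05]), 'ee_pos': array([ 0.17131414, -0.52262158,  0.40415073]), 'eef_rot': array([-3.14057610e+00, -6.34120970e-05,  3.16769637e-01]), 'force': array([-0.69544219, -0.55889112, -0.35177944]), 'moment': array([-0.04159918, -0.00989117,  0.00336684]), 'grip_force': 0.0, 'grip_width': 0.0938213022036518}
```

View pics/scene0.png

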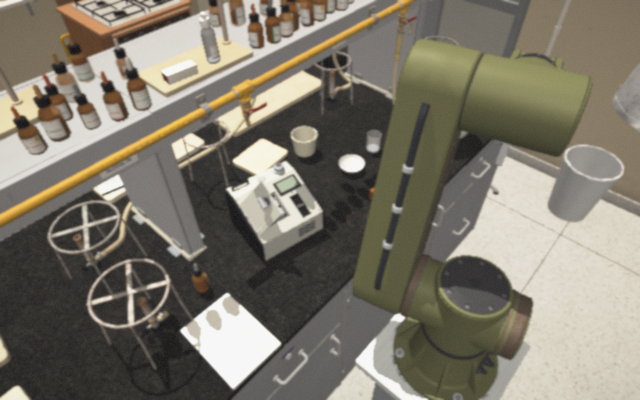

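View pics/top0.png

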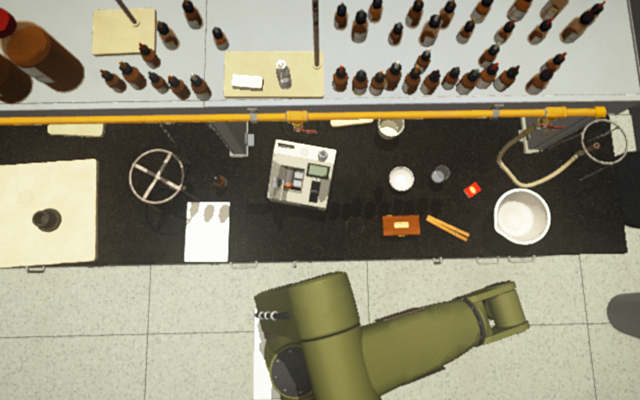

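The scene view has the monitor at about (275,210), with its door standing open. In the top view it is at about (302,175). I'll enlarge both.

Run:
```python
import cv2,numpy as np
a=cv2.imread("pics/scene0.png")[155:260,220:330];b=cv2.imread("pics/top0.png")[130:220,260:345]
a=cv2.resize(a,None,fx=5,fy=5,interpolation=cv2.INTER_CUBIC);b=cv2.resize(b,None,fx=6,fy=6,interpolation=cv2.INTER_CUBIC)
cv2.imwrite("pics/ca.png",a);cv2.imwrite("pics/cb.png",b)
```

```text
(no output)
```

View pics/ca.png

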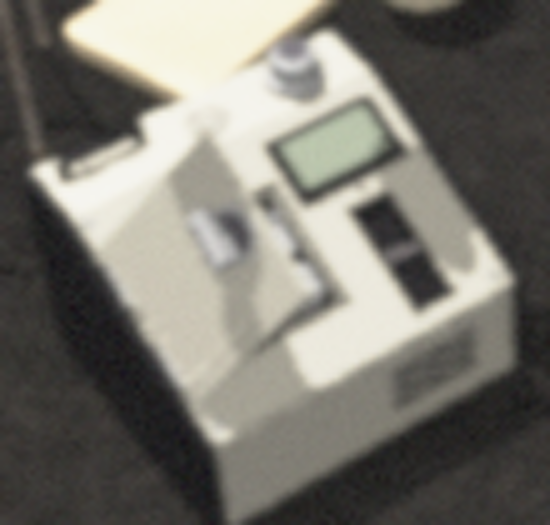

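View pics/cb.png

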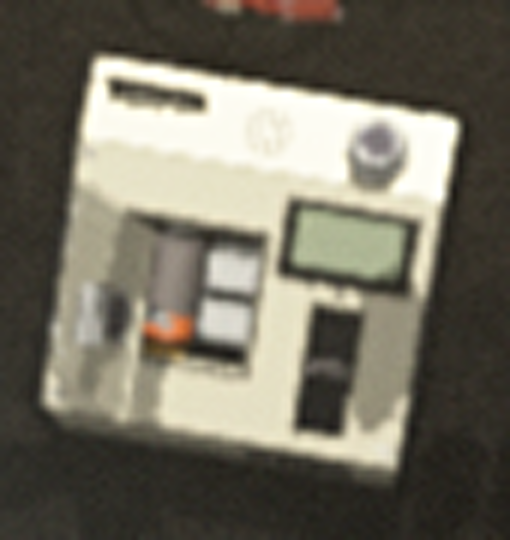

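The scene crop shows the display corners, the slot (dark bar, ridge at about (403,252)) and the opened door with its wing at about (215,238). In the top crop the wing is at about (93,313) and the slot at about (328,370). I'll fit x, y and yaw to these corner points, then triangulate the wing.

```bash
cat > h.py <<'E'
import numpy as np
from scipy.optimize import least_squares
from station import ctrl
c,s=np.cos(np.radians(24)),np.sin(np.radians(24))
RF=np.array([[c,0,-s],[0,1,0],[s,0,c]])
def f2m(p): return np.array([-.0325,0,.116])+RF@(np.array(p)/1000)
def m2w(p,q):
    x,y,a=q;return np.array([x+p[0]*np.cos(a)-p[1]*np.sin(a),y+p[0]*np.sin(a)+p[1]*np.cos(a),p[2]])
def f2w(p,q): return m2w(f2m(p),q)
def w2f(P,q):
    x,y,a=q;d=np.array(P)-[x,y,0];m=np.array([d[0]*np.cos(a)+d[1]*np.sin(a),-d[0]*np.sin(a)+d[1]*np.cos(a),d[2]])
    return RF.T@(m-[-.0325,0,.116])*1000
def proj(C,P):
    p=C["camera_from_world"]@np.append(P,1);return np.array([C["cx"]+C["fx"]*p[0]/-p[2],C["cy"]-C["fy"]*p[1]/-p[2]])
def tri(obs):
    return least_squares(lambda P:np.concatenate([proj(C,P)-u for C,u in obs]),[.5,.1,.15]).x
E
cat > fit.py <<'E'
from h import *
S=ctrl.camera("scene");T=ctrl.camera("top")
ua=lambda x,y:np.array([(x+.5)/5-.5+220,(y+.5)/5-.5+155]);ub=lambda x,y:np.array([(x+.5)/6-.5+260,(y+.5)/6-.5+130])
D=[(66,-17,3),(66,-93,3),(20,-93,3),(20,-17,3)];L=[(8,-40,0),(8,-70,0),(-68,-70,0),(-68,-40,0)]
ob=[(S,ua(*u),p) for u,p in zip([(267,148),(367,97),(408,150),(308,200),(352,208),(388,193),(452,292),(420,308)],D+L)]
ob+=[(T,ub(*u),p) for u,p in zip([(290,200),(418,220),(405,292),(280,275),(315,307),(360,313),(338,436),(298,430)],D+L)]
r=least_squares(lambda q:np.concatenate([proj(C,f2w(p,q))-u for C,u,p in ob]),[.5,.1,-.15],loss="soft_l1")
q=r.x;print(q);np.save("q.npy",q)
for C,u,p in ob: print((proj(C,f2w(p,q))-u).round(2),end=" ")
for C,u in((T,ub(95,57)),(T,ub(460,120))):print("back",u)
print([proj(T,m2w((.098,y,.151),q)).round(1) for y in(.11,-.11)])
w=tri([(S,ua(215,238)),(T,ub(93,313))]);print("wing",w,w2f(w,q),[proj(S,w)-ua(215,238)])
rr=tri([(S,ua(403,252)),(T,ub(325,367))]);print("ridge",w2f(rr,q))
f=w2f(w,q);y,z=98.5-f[1],f[2]-2.5;print("r",np.hypot(y,z),"ang of wing",np.arctan2(z,y),"rc",np.hypot(90.5,18.5),np.arctan2(18.5,90.5))
E
python3 fit.py
```

```text
[ 0.60345728 -0.0173485  -0.18838891]
[-1.17 -1.16] [ 0.12 -1.7 ] [ 0.31 -0.11] [-0.95  1.01] [-1.17 -0.31] [ 0.   -1.73] [ 1.4  -0.73] [-0.54  0.76] [-0.6  -0.26] [0.52 0.14] [0.53 1.48] [-0.92  0.6 ] [-0.46 -0.34] [0.8  0.12] [1.08 1.09] [-0.9   0.64] back [275.41666667 139.08333333]
back [336.25       149.58333333]
[array([273.7, 135.7]), array([338.3, 146.4])]
wing [0.55129629 0.06212102 0.19611681] [ 1.87222867 68.29495534 86.86520052] [array([-0.44728561, -0.08186343])]
ridge [-29.72111755 -54.29395382  -5.77194623]
r 89.6093286490317 ang of wing 1.2269882165487083 rc 92.37153241123588 0.2016418188297293
```

```bash
cat > fit2.py <<'E'
from h import *
import cv2
obs=[]
D=np.array([(66,-17,3),(66,-93,3),(20,-93,3),(20,-17,3)]);L=np.array([(8,-40,0),(8,-70,0),(-68,-70,0),(-68,-40,0)])
q0=np.load("q.npy");I={}
for n in("scene","top"):
    C=ctrl.camera(n);g=cv2.cvtColor(C["image"],cv2.COLOR_RGB2GRAY);I[n]=C
    for nm,M in(("disp",D),("slot",L)):
        pr=np.array([proj(C,f2w(p,q0)) for p in M]);cen=pr.mean(0)
        o=np.floor(cen-25).astype(int);k=8
        crop=cv2.resize(g[o[1]:o[1]+50,o[0]:o[0]+50],None,fx=k,fy=k,interpolation=cv2.INTER_CUBIC)
        m=(crop<115).astype(np.uint8)
        cs,_=cv2.findContours(m,cv2.RETR_EXTERNAL,cv2.CHAIN_APPROX_NONE)
        cc=(cen-o)*k
        c_=max([x for x in cs if cv2.contourArea(x)>k*k*40],key=lambda x:cv2.pointPolygonTest(cv2.convexHull(x),tuple(map(float,cc)),True))
        h=cv2.convexHull(c_)
        h4=cv2.approxPolyN(h,4) if hasattr(cv2,"approxPolyN") else cv2.boxPoints(cv2.minAreaRect(h))
        h4=(h4.reshape(4,2)+.5)/k-.5+o
        idx=[np.argmin(np.linalg.norm(h4-p,axis=1)) for p in pr]
        print(n,nm,cv2.contourArea(c_)/k/k,cv2.contourArea(pr.astype(np.float32)),h4[idx].round(1).tolist(),idx)
        obs.append((C,h4[idx].mean(0),M.mean(0)))
        obs+= [(C,h4[i],p) for i,p in zip(idx,M)]
r=least_squares(lambda q:np.concatenate([proj(C,f2w(p,q))-u for C,u,p in obs]),q0,loss="soft_l1")
print(r.x)
for C,u,p in obs: print((proj(C,f2w(p,r.x))-u).round(1),end=" ")
np.save("q2.npy",r.x)
E
python3 fit2.py
```

```text
scene disp 72.84375 355.4452783204615 [[273.1, 183.7], [297.1, 180.7], [301.9, 185.6], [280.4, 195.4]] [np.int64(2), np.int64(3), np.int64(0), np.int64(1)]
scene slot 187.5 239.72894540941343 [[289.8, 196.8], [297.3, 192.7], [310.7, 212.3], [302.9, 216.4]] [np.int64(2), np.int64(3), np.int64(0), np.int64(1)]
top disp 106.2265625 306.34449936519377 [[307.7, 162.8], [329.3, 166.2], [327.8, 180.1], [305.7, 175.4]] [np.int64(3), np.int64(0), np.int64(1), np.int64(2)]
top slot 871.421875 191.88591059623286 [[288.6, 201.9], [338.4, 161.2], [338.4, 215.4], [288.6, 201.9]] [np.int64(2), np.int64(3), np.int64(0), np.int64(2)]
[ 0.60222045 -0.01759468 -0.2140801 ]
[-0.7 -2.2] [-0.6 -0.5] [-2.9 -7.9] [ 0.3 -0.4] [0.1 0.5] [0.1 0.2] [-0.6 -0.5] [ 0.4 -0.6] [0.8 0.9] [0.  1.3] [-0.1  0.9] [-0.1  0.4] [0.6 1.3] [-0.4  0.7] [-0.4  1. ] [ 0.4 -2.5] [ 22.9 -20.9] [-18.3  21.5] [-22.2 -11.4] [19.1  0.5]
```

```bash
cat > fit3.py <<'E'
from h import *
S=ctrl.camera("scene");T=ctrl.camera("top")
D=[(66,-17,3),(66,-93,3),(20,-93,3),(20,-17,3)];L=[(8,-40,0),(8,-70,0),(-68,-70,0),(-68,-40,0)]
ob=[(S,u,p) for u,p in zip([(273.1,183.9),(293.1,174.1),(301.9,185.6),(280.9,195.3),(289.8,196.8),(297.3,192.7),(310.7,212.3),(302.9,216.4)],D+L)]
ob+=[(T,u,p) for u,p in zip([(307.7,162.8),(329.3,166.2),(327.6,179.4),(305.9,175.4),(312.1,180.8),(319.7,181.8),(316.,202.4),(309.3,201.4)],D+L)]
for name,sel in(("both",ob),("scene",ob[:8]),("top",ob[8:])):
    r=least_squares(lambda q:np.concatenate([proj(C,f2w(p,q))-u for C,u,p in sel]),[.6,-.02,-.19]).x
    print(name,r,np.sqrt(np.mean([(proj(C,f2w(p,r))-u)**2 for C,u,p in sel])).round(2))
    if name=="both":
        np.save("q.npy",r);q=r
        for C,u,p in sel: print((proj(C,f2w(p,r))-u).round(1),end=" ")
ua=lambda x,y:np.array([(x+.5)/5-.5+220,(y+.5)/5-.5+155]);ub=lambda x,y:np.array([(x+.5)/6-.5+260,(y+.5)/6-.5+130])
w=tri([(S,ua(215,238)),(T,ub(93,313))]);f=w2f(w,q);y,z=98.5-f[1],f[2]-2.5
print("wing",f,"r",np.hypot(y,z),"door",np.arctan2(z,y)-np.arctan2(18.5,90.5))
a=np.arctan2(z,y)-np.arctan2(18.5,90.5)
for p in((-40,98.5-108*np.cos(a)+2.5*np.sin(a),2.5+108*np.sin(a)+2.5*np.cos(a)),(0,8,29),(-30,-55,-1),(-40,-9.5,5),(0,98.5,2.5)):print(p,f2w(p,q).round(4))
for C,k in((S,"S"),(T,"T")):
  for x in(-54,54):
    for rr in(0,112): print(k,x,rr,proj(C,f2w((x,98.5-rr*np.cos(a),2.5+rr*np.sin(a)),q)).round(1))
E
python3 fit3.py
```

```text
both [ 0.60314329 -0.01732599 -0.19414601] 0.71
[-1.1 -0.8] [ 0.2 -1.7] [-0.2 -0.9] [-0.6  0.4] [-0.9 -0.8] [ 0.  -1.1] [0.7 0.2] [0.1 0.7] [-0.4 -0. ] [0.5 0.4] [-0.   0.6] [-0.6  0.7] [-0.5 -0.2] [0.6 0.3] [0.8 1.1] [-1.1  0.6] scene [ 0.60145532 -0.01649849 -0.19620377] 0.71
top [ 0.60452656 -0.01757358 -0.19176307] 0.53
wing [ 1.79946047 67.95165365 86.89759901] r 89.75609273745326 door 1.0218670699716779
(-40, np.float64(44.28110701908186), np.float64(95.93747451597643)) [0.5057 0.047  0.1874]
(0, 8, 29) [ 0.5612 -0.0009  0.1425]
(-30, -55, -1) [ 0.5342 -0.0598  0.1029]
(-40, -9.5, 5) [ 0.5316 -0.0129  0.1043]
(0, 98.5, 2.5) [0.5893 0.0858 0.1183]
S -54 0 [259.6 235.4]
S -54 112 [282.9 212.9]
S 54 0 [239.6 203.8]
S 54 112 [261.3 180.2]
T -54 0 [268.7 191.4]
T -54 112 [281.1 201.2]
T 54 0 [272.9 160.4]
T 54 112 [285.8 168.4]
```

Run:
```python
from h import *
q=np.load("q.npy");print(np.degrees(q[2]))
r=104
o=ctrl.get_obs();p0=o["ee_pos"];print(p0,o["eef_rot"])
A=f2w((-40,85,85),q)+[0,0,.199];print("A",A,(A-p0)*100,"turn",np.degrees(np.pi+q[2]-o["eef_rot"][2]))
for t in(1.1,1.,.85,.7,.55,.4,.25,.1,0):
    P=np.array((-40,98.5-r*np.cos(t)+2.5*np.sin(t)+12.5,2.5+r*np.sin(t)+2.5*np.cos(t)))
    W=f2w(P,q)+[0,0,.199+.0036];print(t,((W-A)*100).round(2),P.round(0))
```

```text
-11.12374688200203
[ 0.17132422 -0.52262153  0.40456009] [-3.14138498e+00 -1.54777294e-05  3.16812098e-01]
A [0.51787442 0.08606729 0.3763819 ] [34.65502029 60.86888169 -2.81781905] turn 150.72425699547088
1.1 [-0.82 -1.77  1.39] [-40.  66.  96.]
1.0 [-0.8  -2.71  0.94] [-40.  57.  91.]
0.85 [-0.68 -4.02  0.11] [-40.  44.  82.]
0.7 [-0.46 -5.2  -0.88] [-40.  33.  71.]
0.55 [-0.15 -6.22 -2.02] [-40.  24.  59.]
0.4 [ 0.26 -7.06 -3.27] [-40.  16.  45.]
0.25 [ 0.74 -7.7  -4.6 ] [-40.  11.  31.]
0.1 [ 1.29 -8.12 -6.  ] [-40.   8.  15.]
0 [ 1.69 -8.28 -6.95] [-40.   7.   5.]
```

>>> {"method": "servo_tool", "body": {"motion": [[1,0,0,6,0],[1,5,6,8,10],[1,8,12,8,20],[1,11,18,8,30],[1,14,24,8,40],[1,17,30,8,50],[1,20,36,8,60],[1,23,42,8,70],[1,26,48,8,80],[1,30,55,8,90],[1,34.7,60.9,8,100],[1,34.7,60.9,8,110],[1,34.7,60.9,8,120],[1,34.7,60.9,8,130],[1,34.7,60.9,8,140],[1,34.7,60.9,8,150.7],[1,34.7,60.9,8,150.7],[1,34.7,60.9,8,150.7]], "squeeze": 30}}

```text
time_s: 2.65
ee_pos: [0.5183, 0.0864, 0.4847]
eef_rot: [-3.142, -0.0, 2.943]
force: [-0.0, -0.3, 1.5]
grip_width: 0.0004
grip_force: 0.0
```

>>> {"method": "servo_tool", "body": {"motion": [[1,0,0,-5,0],[1,0,0,-10,0],[1,0,0,-10.8,0],[1,-0.8,-1.8,-10.0,0],[1,-0.8,-2.7,-10.2,0],[1,-0.7,-4.0,-10.7,0],[1,-0.6,-4.7,-11.2,0],[1,-0.5,-5.2,-11.7,0],[1,-0.3,-5.8,-12.3,0],[1,-0.2,-6.2,-12.9,0],[1,0.0,-6.7,-13.5,0],[1,0.2,-7.1,-14.1,0],[1,0.5,-7.4,-14.8,0],[1,0.7,-7.7,-15.4,0],[1,1.0,-7.9,-16.0,0],[1,1.3,-8.1,-16.8,0],[1,1.5,-8.2,-17.2,0],[1,1.6,-8.2,-17.5,0]]}}

```text
time_s: 4.9
ee_pos: [0.5345, 0.0043, 0.3094]
eef_rot: [-3.142, -0.0, 2.947]
force: [-0.7, -0.6, 0.5]
grip_width: 0.0001
grip_force: 0.0
```

>>> {"method": "servo_tool", "body": {"motion": [[1,0,0,-0.2,0],[1,0,0,-0.3,0],[1,0,0,-0.3,0]]}}

```text
time_s: 5.28
ee_pos: [0.5343, 0.0044, 0.3068]
eef_rot: [-3.142, 0.0, 2.947]
force: [0.2, -1.1, -0.7]
grip_width: -0.0001
grip_force: 0.1
```

Run:
```python
from station import ctrl
import cv2,numpy as np
a=ctrl.camera("scene")["image"][155:260,220:330,::-1];b=ctrl.camera("top")["image"][130:220,260:345,::-1]
a=cv2.resize(a,(400,382),interpolation=cv2.INTER_CUBIC);b=cv2.resize(b,(361,382),interpolation=cv2.INTER_CUBIC)
cv2.imwrite("pics/d1.png",np.hstack([a,b]))
```

```text
(no output)
```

View pics/d1.png

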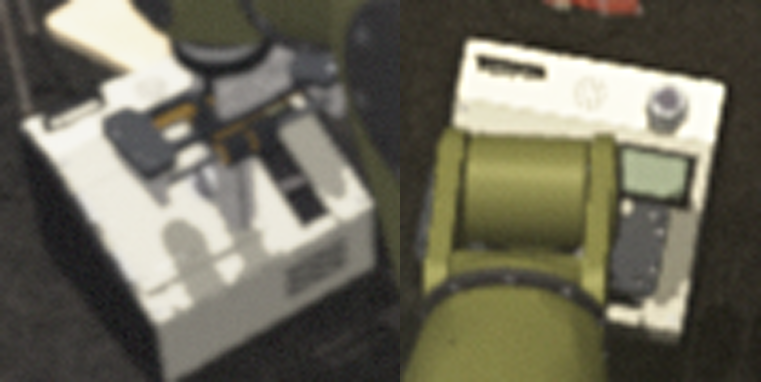

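The door looks nearly flat in the scene half, with the fingers at its free edge (about (240,210)). There is no contact force yet, so I'll press down gently.

>>> {"method": "servo_tool", "body": {"motion": [[1,0,0,-0.1,0],[1,0,0,-0.2,0],[1,0,0,-0.2,0]]}}

```text
time_s: 5.75
ee_pos: [0.5345, 0.0044, 0.3057]
eef_rot: [3.141, 0.002, 2.947]
force: [-3.3, -0.5, 10.8]
grip_width: 0.0007
grip_force: 5.3
```

>>> {"method": "servo_tool", "body": {"motion": [[1,0,0,-0.1,0],[1,0,0,-0.2,0],[1,0,0,-0.2,0]]}}

```text
time_s: 6.12
ee_pos: [0.5346, 0.0044, 0.305]
eef_rot: [3.141, 0.003, 2.947]
force: [-8.1, 0.1, 24.1]
grip_width: 0.0003
grip_force: 12.5
```

The door is pressed shut with 24 N. I'll retreat to the right so the wing can be seen.

>>> {"method": "servo_tool", "body": {"motion": [[1,0,0,4,0],[0.5,0,0,10,0],[0.5,0,-6,10,0],[0.5,0,-12,10,0],[0.5,0,-18,10,0],[0.5,0,-24,10,0],[0.5,0,-27,10,0],[0.5,0,-27,10,0]]}}

```text
time_s: 7.12
ee_pos: [0.534, -0.2673, 0.402]
eef_rot: [3.141, -0.001, 2.944]
force: [-0.5, 0.6, 0.0]
grip_width: 0.0468
grip_force: 0.0
```

Run:
```python
from station import ctrl
import cv2,numpy as np
a=ctrl.camera("scene")["image"][160:250,230:320,::-1];b=ctrl.camera("top")["image"][130:220,260:350,::-1]
a=cv2.resize(a,None,fx=4.4,fy=4.4,interpolation=cv2.INTER_CUBIC);b=cv2.resize(b,None,fx=4.4,fy=4.4,interpolation=cv2.INTER_CUBIC)
cv2.imwrite("pics/d2.png",np.hstack([a,b]))
```

```text
(no output)
```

View pics/d2.png

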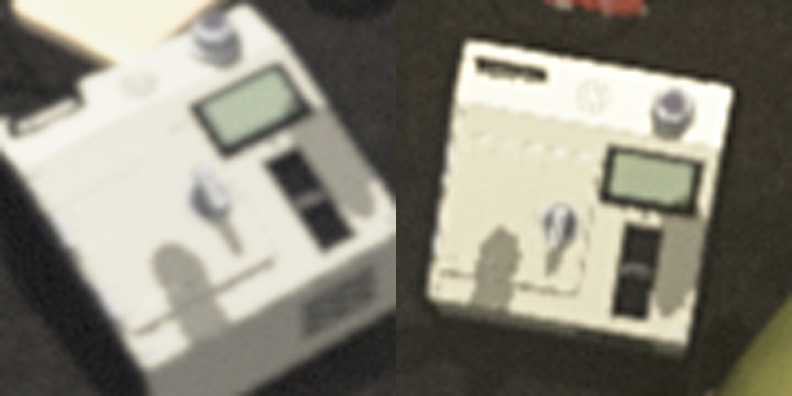

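The door lies flat. The wing is at about (210,194) in the left half and (560,225) in the right half, with the slot and ridge at about (310,200) and (636,270). I'll compare these with the prediction.

Run:
```python
from h import *
q=np.load("q.npy");S=ctrl.camera("scene");T=ctrl.camera("top")
us=np.array([(210.5)/4.4-.5+230,194.5/4.4-.5+160]);ut=np.array([(560.5-396)/4.4-.5+260,225.5/4.4-.5+130])
w=tri([(S,us),(T,ut)]);print(w2f(w,q),proj(S,w)-us)
P=f2w((0,8,25),q)
print("pred-meas",proj(S,P)-us,proj(T,P)-ut)
import cv2
# grey (bluish) steel wing centroid, ridge
for n,C,o in(("s",S,us),("t",T,ut)):
    im=C["image"].astype(int);x,y=np.round(o).astype(int);sub=im[y-7:y+8,x-7:x+8]
    b=np.clip(sub[...,2]-sub[...,0]+5,0,None)*1.0;b[b<8]=0
    yy,xx=np.mgrid[y-7:y+8,x-7:x+8];print(n,o,(b*xx).sum()/b.sum(),(b*yy).sum()/b.sum(),b.sum())
e=ctrl.get_obs()["ee_pos"];print("to wing tip z21.5 cm",((f2w((0,8,21.5),q)+[0,0,.199]-e)*100).round(2))
```

```text
[ 0.74808947  7.48344936 10.99306274] [-0.15993027 -0.02858524]
pred-meas [ 0.5795119  -1.68588915] [-0.590331    1.19156108]
s [277.34090909 203.70454545] nan nan 0.0
t [296.88636364 180.75      ] nan nan 0.0
to wing tip z21.5 cm [ 2.97 26.29 -6.81]<stdin>:12: RuntimeWarning: invalid value encountered in scalar divide
```

>>> {"method": "servo_tool", "body": {"motion": [[0.5,0,6,0,0],[0.5,1,12,0,0],[0.5,2,18,0,0],[0.5,3,24,0,0],[0.5,3,26.3,0,0],[0.5,3,26.3,0,0],[0.5,3,26.3,-3,0],[0.5,3,26.3,-6,0],[0.5,3,26.3,-6.8,0],[0.5,3,26.3,-6.8,0]]}}

```text
time_s: 8.57
ee_pos: [0.5644, -0.003, 0.3351]
eef_rot: [-3.142, 0.0, 2.947]
force: [-0.8, -0.2, 1.5]
grip_width: 0.0475
grip_force: 0.0
```

>>> {"method": "servo_tool", "body": {"motion": [[0.8,0,0,0,0],[0.8,0,0,0,0],[0.9,0,0,0,0],[0.9,0,0,0,0]], "squeeze": 5}}

```text
time_s: 9.07
ee_pos: [0.5644, -0.002, 0.3349]
eef_rot: [3.14, 0.0, 2.947]
force: [0.8, 9.9, 0.4]
grip_width: 0.0145
grip_force: 5.0
```

>>> {"method": "servo_tool", "body": {"motion": [[1,0,0,0,0],[1,0,0,0,0],[1,0,0,0,0]], "squeeze": 5}}

```text
time_s: 9.45
ee_pos: [0.5644, -0.0016, 0.3349]
eef_rot: [3.139, 0.0, 2.947]
force: [1.9, 10.0, 0.9]
grip_width: 0.0137
grip_force: 5.0
```

The wing pushes the tool toward +y, so I'll centre on it.

>>> {"method": "servo_tool", "body": {"motion": [[1,0,0.15,0,0],[1,0,0.15,0,0],[1,0,0.15,0,0]], "squeeze": 5}}

```text
time_s: 9.82
ee_pos: [0.5645, -0.0003, 0.3349]
eef_rot: [3.139, 0.001, 2.947]
force: [1.9, 8.0, -0.3]
grip_width: 0.0115
grip_force: 5.0
```

>>> {"method": "servo_tool", "body": {"motion": [[1,0,0,0,-4],[1,0,0,0,-4]], "squeeze": 5}}

```text
time_s: 10.07
ee_pos: [0.5644, -0.0002, 0.3349]
eef_rot: [3.139, 0.0, 2.877]
force: [1.2, 9.1, 0.5]
grip_width: 0.0111
grip_force: 5.0
```

>>> {"method": "servo_tool", "body": {"motion": [[1,0,0.12,0,0],[1,0,0.12,0,0],[1,0,0.12,0,0]], "squeeze": 30}}

```text
time_s: 10.45
ee_pos: [0.5644, 0.0004, 0.3349]
eef_rot: [3.141, 0.0, 2.877]
force: [0.7, 6.0, 2.0]
grip_width: 0.0105
grip_force: 30.0
```

>>> {"method": "servo_tool", "body": {"motion": [[1,0.1,0,-0.2,0],[1,0.18,0,-0.4,0],[1,0.28,0,-0.64,0],[1,0.31,0,-0.7,0],[1,0.31,0,-0.7,0]]}}

```text
time_s: 11.08
ee_pos: [0.5675, -0.0, 0.3278]
eef_rot: [-3.142, 0.0, 2.877]
force: [-1.6, 3.9, 6.7]
grip_width: 0.0105
grip_force: 30.0
```

>>> {"method": "servo_tool", "body": {"motion": [[1,0,0,0,-5],[1,0,0,0,-10],[1,0,0,0,-15],[1,0,0,0,-20],[1,0,0,0,-25],[1,0,0,0,-25]]}}

```text
time_s: 11.82
ee_pos: [0.5676, 0.0003, 0.3281]
eef_rot: [3.14, 0.0, 2.44]
force: [-1.1, 5.2, 6.8]
grip_width: 0.0109
grip_force: 31.7
```

```bash
python3 -c "
from station import ctrl
o=ctrl.get_obs();print(o['force'],o['moment'])"
```

```text
[-1.13032835  5.23162358  6.79348112] [ 1.61109938 -0.19998459  0.10321795]
```

>>> {"method": "servo_tool", "body": {"motion": [[1,0,0,0,-6],[1,0,0,0,-12],[1,0,0,0,-18],[1,0,0,0,-24],[1,0,0,0,-30],[1,0,0,0,-30]]}}

```text
time_s: 12.58
ee_pos: [0.5678, 0.0003, 0.3284]
eef_rot: [3.139, 0.0, 1.916]
force: [1.8, 5.7, 7.2]
grip_width: 0.0117
grip_force: 30.9
```

>>> {"method": "servo_tool", "body": {"motion": [[1,0,0,0,-6],[1,0,0,0,-12],[1,0,0,0,-18],[1,0,0,0,-23],[1,0,0,0,-23]]}}

```text
time_s: 13.2
ee_pos: [0.5679, 0.0001, 0.3287]
eef_rot: [3.138, -0.0, 1.514]
force: [2.8, 3.2, 8.1]
grip_width: 0.0115
grip_force: 31.1
```

```bash
python3 -c "
from station import ctrl
o=ctrl.get_obs();print(o['force'],o['moment'])"
```

```text
[2.84999255 3.17847203 8.12277651] [ 0.95994524 -0.90666268  0.14984897]
```

>>> {"method": "servo_tool", "body": {"motion": [[1,0,0,0,-5],[1,0,0,0,-9],[1,0,0,0,-11],[1,0,0,0,-13],[1,0,0,0,-13]]}}

```text
time_s: 13.82
ee_pos: [0.5679, -0.0, 0.3288]
eef_rot: [3.138, -0.001, 1.289]
force: [2.2, 2.5, 10.1]
grip_width: 0.0115
grip_force: 30.9
```

```bash
python3 -c "
from station import ctrl
o=ctrl.get_obs();print(o['force'],o['moment'],o['eef_rot'])"
```

```text
[ 2.18326796  2.52527833 10.06933802] [ 0.61475455 -0.71472642  0.33135771] [ 3.13804312e+00 -5.86703327e-04  1.28862375e+00]
```

>>> {"method": "servo_tool", "body": {"motion": [[0.84,0,0,0,0],[0.84,0,0,0.2,0],[0.8,0,0,1,0],[0.8,0,0,4,0],[0.8,0,0,8,0],[1,0,-6,8,0],[1,0,-12,8,0],[1,-2,-18,8,0],[1,-3,-24,8,0],[1,-3,-27,8,0],[1,-3,-27,8,0]]}}

```text
time_s: 15.2
ee_pos: [0.5369, -0.2717, 0.4074]
eef_rot: [-3.141, 0.0, 1.286]
force: [0.8, 0.0, -0.0]
grip_width: 0.0004
grip_force: 0.0
```

Run:
```python
from station import ctrl
import cv2,numpy as np
a=ctrl.camera("scene")["image"][165:240,240:315,::-1];b=ctrl.camera("top")["image"][145:220,270:345,::-1]
a=cv2.resize(a,None,fx=5.3,fy=5.3,interpolation=cv2.INTER_CUBIC);b=cv2.resize(b,None,fx=5.3,fy=5.3,interpolation=cv2.INTER_CUBIC)
cv2.imwrite("pics/d3.png",np.hstack([a,b]))
```

```text
(no output)
```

View pics/d3.png

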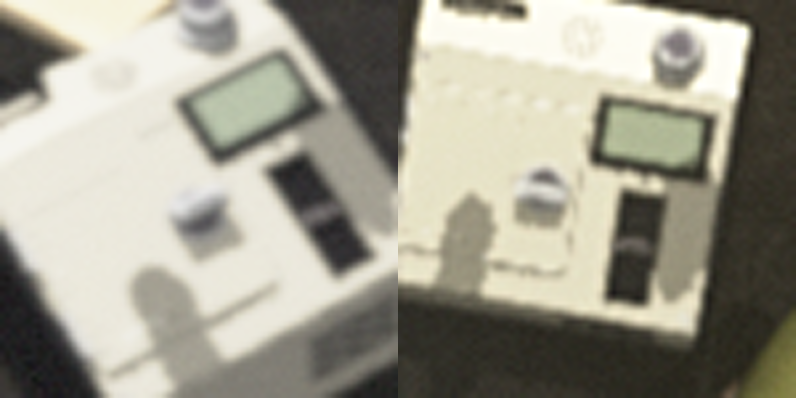

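The wing now lies across the slope in both views ((198,200) left, (542,183) right) and the door is flat. Next is the switch.

Run:
```python
from h import *
q=np.load("q.npy");o=ctrl.get_obs();e=o["ee_pos"];print(e,o["eef_rot"],o["joint_vel"].round(4))
fx=np.array([np.cos(q[2]),np.sin(q[2]),0])
print("wing tgt",f2w((0,8,21.5),q))
for x,z in((-45,10),(-45,-4.5),(-19.6,-4.5)):
    print(x,((f2w((x,-55,z),q)-.0125*fx+[0,0,.199]-e)*100).round(2))
print("turn",np.degrees(q[2]+np.pi/2-o["eef_rot"][2]))
```

```text
[ 0.53743418 -0.269487    0.40757209] [-3.14099701e+00 -1.33190411e-04  1.28876610e+00] [ 0.0219 -0.0077  0.0067  0.0008 -0.0017 -0.0007]
wing tgt [ 0.56421676 -0.00151898  0.13564123]
-45 [ -3.34  21.56 -10.17]
-45 [ -2.76  21.45 -11.5 ]
-19.6 [ -0.48  21.   -10.47]
turn 5.03539491250265
```

>>> {"method": "servo_tool", "body": {"motion": [[1,0,6,0,5],[1,-1,12,0,5],[1,-2,18,0,5],[1,-3.3,21.6,0,5],[1,-3.3,21.6,-5,5],[1,-3.3,21.6,-7,5],[1,-3.3,21.6,-7,5],[1,-3.3,21.6,-7,5]]}}

```text
time_s: 16.3
ee_pos: [0.5046, -0.0534, 0.3388]
eef_rot: [3.14, -0.0, 1.377]
force: [-0.2, 0.3, 0.0]
grip_width: 0.0006
grip_force: 0.0
```

Run:
```python
from h import *
q=np.load("q.npy");o=ctrl.get_obs();e=o["ee_pos"];print(e,o["eef_rot"],o["joint_vel"].round(4))
fx=np.array([np.cos(q[2]),np.sin(q[2]),0])
for x,z in((-45,10),(-45,-4.5),(-19.6,-4.5)):
    print(x,((f2w((x,-54,z),q)-.0125*fx+[0,0,.199]-e)*100).round(2))
```

```text
[ 0.50456506 -0.0534117   0.33884276] [ 3.14006379e+00 -2.83443530e-05  1.37697550e+00] [-0.0082 -0.0059 -0.0068 -0.0011 -0.0026 -0.003 ]
-45 [-0.03  0.05 -3.3 ]
-45 [ 0.55 -0.06 -4.63]
-19.6 [ 2.82 -0.51 -3.59]
```

>>> {"method": "servo_tool", "body": {"motion": [[1,0.3,0,-2,0],[1,0.3,0,-3.5,0],[1,0.3,0,-4.2,0],[1,0.3,0,-4.5,0],[1,0.3,0,-4.7,0],[1,0.3,0,-4.7,0]]}}

```text
time_s: 17.05
ee_pos: [0.5075, -0.0539, 0.2909]
eef_rot: [3.141, -0.0, 1.376]
force: [0.3, -0.0, -1.3]
grip_width: 0.0011
grip_force: 0.0
```

>>> {"method": "servo_tool", "body": {"motion": [[1,0.3,-0.06,0.14,0],[1,0.6,-0.12,0.27,0],[1,0.9,-0.18,0.41,0],[1,1.2,-0.24,0.54,0],[1,1.5,-0.3,0.68,0],[1,1.5,-0.3,0.68,0]]}}

```text
time_s: 17.8
ee_pos: [0.5226, -0.057, 0.2975]
eef_rot: [3.141, -0.0, 1.376]
force: [-0.1, -0.0, -0.6]
grip_width: 0.0001
grip_force: 0.0
```

>>> {"method": "servo_tool", "body": {"motion": [[1,0.2,-0.04,0.09,0],[1,0.4,-0.08,0.18,0],[1,0.6,-0.12,0.27,0],[1,0.6,-0.12,0.27,0]]}}

```text
time_s: 18.3
ee_pos: [0.5285, -0.0581, 0.3002]
eef_rot: [3.141, -0.0, 1.376]
force: [0.2, -0.3, -0.4]
grip_width: 0.0003
grip_force: 0.0
```

Run:
```python
from h import *
import cv2
q=np.load("q.npy");e=ctrl.get_obs()["ee_pos"];C=ctrl.camera("scene")
print("tip face",w2f(e-[0,0,.199],q))
t=proj(C,e-[0,0,.199]);print("tip px",(t+.5-[255,170])*9)
b=cv2.resize(C["image"][170:235,255:335,::-1],None,fx=9,fy=9,interpolation=cv2.INTER_CUBIC);cv2.imwrite("pics/e1.png",b)
```

```text
tip face [-36.01074195 -54.44215904  -0.17468206]
tip px [419.28236301 328.56916253]
```

View pics/e1.png

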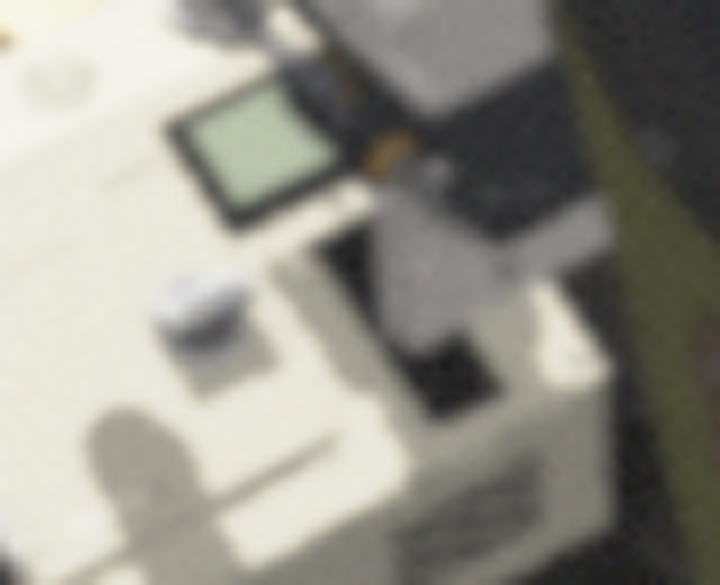

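The finger is in the slot with its tip at about (415,345), but it is tapered, so the tip is shallower and narrower than I assumed. I'll back off down the slope, find the floor, then push.

>>> {"method": "servo_tool", "body": {"motion": [[1,0,0,1,0],[1,-1.25,0.25,0.5,0],[1,-1.25,0.25,-0.3,0],[1,-1.25,0.25,-0.8,0],[1,-1.25,0.25,-0.95,0],[1,-1.25,0.25,-0.95,0]]}}

```text
time_s: 19.1
ee_pos: [0.5161, -0.0557, 0.2906]
eef_rot: [-3.141, -0.0, 1.376]
force: [-0.5, -0.7, 0.2]
grip_width: 0.0007
grip_force: 0.0
```

>>> {"method": "servo_tool", "body": {"motion": [[1,0,0,-0.1,0],[1,0,0,-0.2,0],[1,0,0,-0.2,0]]}}

```text
time_s: 19.48
ee_pos: [0.5159, -0.0556, 0.2886]
eef_rot: [-3.142, -0.0, 1.376]
force: [-0.5, -0.2, -0.4]
grip_width: 0.0004
grip_force: 0.0
```

>>> {"method": "servo_tool", "body": {"motion": [[1,0,0,-0.1,0],[1,0,0,-0.15,0],[1,0,0,-0.15,0]]}}

```text
time_s: 19.85
ee_pos: [0.5159, -0.0556, 0.2871]
eef_rot: [-3.141, -0.0, 1.376]
force: [0.2, 0.1, -0.4]
grip_width: 0.0004
grip_force: 0.0
```

>>> {"method": "servo_tool", "body": {"motion": [[1,0,0,-0.1,0],[1,0,0,-0.1,0]]}}

```text
time_s: 20.1
ee_pos: [0.5159, -0.0556, 0.2861]
eef_rot: [-3.141, 0.0, 1.376]
force: [0.8, 0.4, 0.5]
grip_width: 0.0006
grip_force: 0.0
```

>>> {"method": "servo_tool", "body": {"motion": [[1,0,0,-0.1,0],[1,0,0,-0.1,0]]}}

```text
time_s: 20.35
ee_pos: [0.516, -0.0556, 0.2857]
eef_rot: [3.141, 0.0, 1.376]
force: [-2.1, 0.2, 6.7]
grip_width: 0.0005
grip_force: 3.8
```

Run:
```python
from h import *
q=np.load("q.npy");o=ctrl.get_obs();print(w2f(o["ee_pos"]-[0,0,.199],q),o["force"])
```

```text
[-53.61196418 -54.38545889  -8.20959087] [-2.10827386  0.20811703  6.70620207]
```

The floor is found within about 1 mm of the prediction. I'll lift 3 mm and push up the slope.

>>> {"method": "servo_tool", "body": {"motion": [[1,0,0,0.35,0],[1,0.3,-0.06,0.49,0],[1,0.6,-0.12,0.62,0],[1,0.9,-0.18,0.76,0],[1,1.2,-0.24,0.89,0],[1,1.5,-0.3,1.03,0],[1,1.5,-0.3,1.03,0]]}}

```text
time_s: 21.22
ee_pos: [0.5312, -0.0587, 0.2955]
eef_rot: [3.141, -0.0, 1.376]
force: [-0.6, -0.3, 0.8]
grip_width: 0.0004
grip_force: 0.3
```

>>> {"method": "servo_tool", "body": {"motion": [[1,0.2,-0.04,0.09,0],[1,0.4,-0.08,0.18,0],[1,0.4,-0.08,0.18,0]]}}

```text
time_s: 21.6
ee_pos: [0.535, -0.0594, 0.2972]
eef_rot: [-3.142, 0.0, 1.376]
force: [-2.7, 0.6, -0.3]
grip_width: 0.0001
grip_force: 1.1
```

>>> {"method": "servo_tool", "body": {"motion": [[1,0.2,-0.04,0.09,0],[1,0.4,-0.08,0.18,0],[1,0.6,-0.12,0.27,0],[1,0.8,-0.16,0.36,0],[1,0.8,-0.16,0.36,0]]}}

```text
time_s: 22.22
ee_pos: [0.5399, -0.0603, 0.2975]
eef_rot: [-3.122, 0.0, 1.377]
force: [-42.2, 7.1, 1.1]
grip_width: 0.0008
grip_force: 21.1
```

>>> {"method": "servo_tool", "body": {"motion": [[1,0.2,-0.04,0.09,0],[1,0.4,-0.08,0.18,0],[1,0.4,-0.08,0.18,0]]}}

```text
time_s: 22.6
ee_pos: [0.5423, -0.0607, 0.2975]
eef_rot: [-3.112, 0.001, 1.377]
force: [-63.3, 10.8, 3.9]
grip_width: 0.0005
grip_force: 31.8
```

Run:
```python
from h import *
q=np.load("q.npy");o=ctrl.get_obs();print(w2f(o["ee_pos"]-[0,0,.199],q),o["force"])
```

```text
[-24.27729068 -54.32982992  -8.35447957] [-63.34320641  10.80093116   3.8805345 ]
```

The force has risen, so the tip is against something stiff. I'll back off and look.

>>> {"method": "servo_tool", "body": {"motion": [[1,-0.6,0.12,-0.27,0],[1,-1.2,0.24,-0.5,0],[1,-1.6,0.32,-0.5,0],[1,-1.6,0.32,3,0],[1,-1.6,0.32,8,0],[1,-1.6,-5.5,8,0],[1,-1.6,-11.5,8,0],[1,-1.6,-17.5,8,0],[1,-1.6,-23,8,0],[1,-1.6,-23,8,0]]}}

```text
time_s: 23.85
ee_pos: [0.5304, -0.2951, 0.3825]
eef_rot: [3.141, 0.001, 1.372]
force: [0.2, 0.4, -0.7]
grip_width: 0.0005
grip_force: 0.0
```

Run:
```python
from h import *
import cv2
q=np.load("q.npy");out=[]
for n in("scene","top"):
    C=ctrl.camera(n)
    r=(proj(C,f2w((-30,-55,-1),q)));o=np.round(r-[20,22]).astype(int)
    out.append(cv2.resize(C["image"][o[1]:o[1]+45,o[0]:o[0]+40,::-1],None,fx=9,fy=9,interpolation=cv2.INTER_CUBIC))
    for x in(-68,-30,-14,8): print(n,x,((proj(C,f2w((x,-55,-1),q))-o+.5)*9).round())
cv2.imwrite("pics/e2.png",np.hstack(out))
```

```text
scene -68 [249. 301.]
scene -30 [185. 206.]
scene -14 [158. 166.]
scene 8 [122. 112.]
top -68 [171. 299.]
top -30 [187. 203.]
top -14 [193. 162.]
top 8 [202. 106.]
```

View pics/e2.png

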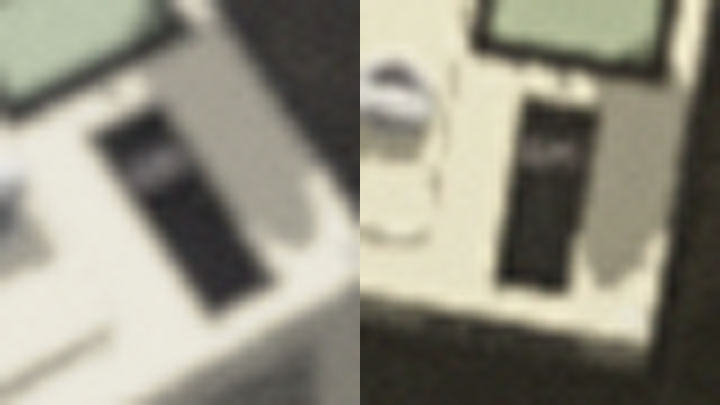

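The ridge is now at (155,168) in the left view and (548,150) in the right. That matches the predicted "on" position, x = -14 mm. The door is flat and the wing lies across the slope.

```bash
python3 -c "
from station import ctrl
print(ctrl.hand_in())"
```

```text
the job is handed in; nothing more can be done
None
```

The job is handed in at about 24 s: the door is shut, the stud was pushed in and turned a quarter turn to its locked stop, and only then was the switch slid up to on, where the last pictures show it; the lab book, dropper bottle, dish and beaker were not approached.

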